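Close a bench caliper on a turned test specimen

TASK

Lift the steel specimen with the round waist out of the rack, leaving the plain square bar there, and lay it down on the black mat to change your grip. Lay it gently flat across the bed of the bench caliper, its waist between the open jaws, then slide the jaws shut with the thumb tab until the waist pushes the sprung jaw back about half of its 8 mm travel. Leave it gripped so.

Things in the scene. Friction and masses are not known exactly. Their poses are not given: they have to be found in the camera images.
- specimen: bare steel specimen, 64 mm long: two square heads (26x26 mm, each 12 mm long) joined by a round waist 20 mm in diameter and 40 mm long. Origin at its centre; its x axis runs along its length. 0.15 kg. It starts lying in one of the two seats of the rack, where only the waist can be gripped (across it).
- blank: plain square steel bar 26x26x64 mm without a waist, lying in the other seat of the rack. Origin at its centre, x along its length. To be left there.
- rack: fixed white plastic rack 86 (x) x 164 (y) x 48 mm. Origin at the centre of its underside. Two seats at y = -40 and +40 mm hold parts lying along x, resting 25 mm above the worktop; thin cheeks (to 47 mm) and end walls (to 48 mm) enclose the heads with 1.5 to 2 mm play. Beside the waist it is open down to its floor at 8 mm, for 40 mm along x.
- mat: fixed flat black rubber mat 150 (x) x 110 (y) x 3 mm between rack and caliper. Origin at the centre of its underside, 3 mm below its upper face.
- caliper: fixed steel bench caliper. Origin on the worktop under the fixed jaw's face (y = 0). Bed 50 mm wide (x), top 28 mm up, from y = +30 to -142 mm. Jaws 26 mm wide (x), 22 mm above the bed; fixed jaw at y = 0 to +14 mm; the moving jaw faces it from the -y side and opens to -y. A specimen lies along x, heads outside the jaws, overhanging the bed 7 mm at each end, its centre 41 mm above the worktop.
- rest (a point): point on the bed's top face directly at the foot of the fixed jaw's measuring face; axes as the caliper's.
- thumb_tab (a point): centre of the top of the black thumb tab on the slide: an upright fin 12 mm thick (y), 26 mm wide (x), its top 78 mm above the worktop, free for the lower 29 mm (the slide's top is at 48.5 mm). Axes as the caliper's. It is 56 mm in -y behind the moving jaw's unloaded face.
- caliper_slide (a joint): position of the slide (m): the gap between the jaws when the moving jaw is not pressed; 0 = closed, 0.05 = fully open. Moves towards the caliper's +y to close. It stays where it is left (sliding friction 6 N).
- caliper_jaw (a joint): how far (m) the spring-mounted moving jaw is pushed back into the slide by the gripped part: 0 = free, 0.008 = stop. Spring: 1.2 N to start, 4.4 N at the stop. Real jaw gap = caliper_slide + caliper_jaw.
Not all that is in view belongs to the job. Leave any yellow look-alike of the caliper alone. What is shaped like the specimen but blue is not meant.

How it is judged:
By the outcome, as a careful person would: the job done as asked, in the order asked, and still so for the second after the job is handed in, with the robot touching nothing.
It also fails if it takes over 72 s, if anything falls off the work surface, if the arm or the gripper's body presses on something with over 40 N, if the wrist force passes 120 N, or if a joint passes its speed limit or range.

ROBOT

A 7-joint arm with a two-finger parallel gripper is mounted at the origin on a cart in front of the work surface, level with it; the furniture and walls round the work are solid. World frame = base frame: x ahead of the robot, y to its left, z up, the work surface at z = 0. Lengths are in m, angles in rad, forces in N, time in s.
With the tool pointing down it reaches from about 0.35 to 0.9 m from the base axis. Payload 8.1 kg.
Tool frame: the origin (TCP) lies at the very end of the fingers, on their centre line; the grasp point (between the pads) lies 19 mm behind it; z points along the fingers, y is the line along which they close (so a half turn about z gives the same grasp; the last joint's range is limited). The gripper opens to 92 mm and grips with 3 to 60 N. Pads are 19 mm wide; open, the fingers measure 130 mm over their backs; the gripper's body (75 mm by 190 mm) begins 47 mm behind the grasp point.
Start: joints at [1.053, 0.434, 0.025, 1.573, -0.012, 1.134, -0.075], TCP at [0.252, -0.572, 0.227] pointing down, gripper open.
Joint ranges: [-2.62, 2.62], [-0.44, 2.09], [-1.27, 1.32], [0.08, 2.57], [-1.32, 4.46], [0.12, 2], [-2.74, 2.74]. Speed limits (rad/s): [2.22, 2.22, 3.01, 3.01, 3.14, 3.14, 3.14].

INTERFACE

Orientations are given as a rotation vector (axis times angle).
In Python, from cell import arm gives the robot as it stands.
- The arm moves only by the tool carry_out, never from a script. Its argument "commands" is a list of rows, each a list of 7 numbers: the opening, from 0 (shut) to 1 (fully open), then the shift along the tool's x, y, z each as a share of 0.025 m, from -1 to 1, then the turn, a rotation vector about the tool's x, y, z each as a share of 0.1 rad, from -1 to 1. A call has 1 to 8 rows; each row shifts and turns the commanded pose from where the row before left it, along the tool's axes as they then stand; what a row does not reach is not made up. A row lasts 1/10 s, in which the tool goes at most 50 mm and 8.59 degrees, less where a joint would pass 70% of its speed; a pose out of reach is approached as far as the arm can. A call with a number of a shift or a turn outside -1 to 1 is refused whole. A call with a gripper value outside its range is refused whole. The fingers move at their own pace and stop on an object; "squeeze" is the grip in N (left out, the last holds). Time passes only in rows, so rows that do not move let the fingers close. It gives the time, the measured TCP pose, the force, the opening and the grip force at its end, in the units of the state.
- arm.observe(): the state, without advancing time (a new reading comes with each control period).
- arm.get_image(name): name is "scene" or "top"; returns a dict with "pixels" (420x560x3 uint8, red, green, blue), "range_z" (420x560 float32, m along the optical axis (not along the pixel's ray), 0 where there is no reading), "mtx" (3x3 intrinsics, pixels), "k1" (the pictures are not rectified: a ray, as slopes to the right and down, at radius r is drawn at 1 + k1 r^2 times it, then the intrinsics apply), "R" (3x3) and "t" (3): a world point X has camera coordinates R X + t. Camera axes: x right, y down, z forward; pixel columns grow to the right and rows downward; lengths in m; the calibration is good to about 2 mm. A picture is of the moment at which its call begins.
- arm.sign_off(): hands the job in; it is judged then, once.
The state is a dict: "clock": time; "joints": joint angles; "dq": joint speeds; "joint_efforts": joint torques, N m; "position": TCP position; "ee_rot": TCP orientation; "force": force on the tool from outside, world axes, zero at the start; "ft_torque": the same for the moment, N m; "width": opening from 0.0 (shut) to 1.0 (fully open); "gripper_force": force on a finger pad.
Only numpy, scipy, OpenCV 4.12 (cv2) and the standard library are available. Lean on these libraries where they do the work, as an engineer would, in place of code of your own. Each camera call takes 0.05 s, during which the arm holds its last target. There are 200 camera calls.

## Working session

There is one attempt and no reset: what is moved stays moved. The work goes in short steps, Python scripts to look and compute and a tool call to move; the robot and the scene stay as the last step left them, time stands still between calls to the robot, and variables do not carry over. Pictures are saved under pics/ and viewed, at most 10 in all, crops included, and the job is handed in when it is done.

Besides the shell and the picture viewer there is one more tool, called after "Emit:" as name([rows], argument=value, ...), one row to a line, values as JSON. carry_out: Moves the arm, as the interface text tells. Shift numbers are shares of 0.025 m and turn numbers shares of 0.1 rad, none past 1 either way. Its arguments: {"type":"object","properties":{"commands":{"type":"array"},"squeeze":{"type":"number"}},"required":["commands"]}

```bash
ls; mkdir -p pics; python3 - <<'E'
from cell import arm
import cv2,numpy as np
for n in("scene","top"):
    d=arm.get_image(n);cv2.imwrite(f"pics/{n}0.png",d["pixels"][:,:,::-1]);np.savez(f"{n}0.npz",**d)
    print(n,d["mtx"].tolist(),d["k1"],np.round(d["R"],3).tolist(),d["t"])
print(arm.observe())
E
```

```text
pics
scene [[457.0643191649169, 0.0, 277.7881830626279], [0.0, 457.0643191649169, 213.74490563397978], [0.0, 0.0, 1.0]] -0.032397419165706244 [[0.604, -0.797, -0.004], [-0.422, -0.316, -0.85], [0.676, 0.515, -0.527]] [-0.34632761  0.26039911  1.01226179]
top [[502.07249069274394, 0.0, 285.5540266013118], [0.0, 502.07249069274394, 208.70211667059928], [0.0, 0.0, 1.0]] 0.035432797654602964 [[0.018, -1.0, -0.001], [-0.995, -0.018, -0.096], [0.096, 0.003, -0.995]] [-0.05293947  0.52551766  1.26375047]
{'clock': 0.1, 'joints': array([ 1.05339269,  0.43516183,  0.02500491,  1.57403349, -0.01163689,
        1.13400788, -0.07507576]), 'dq': array([-3.88623901e-04, -2.58677784e-03,  7.73174113e-04, -2.32251093e-03,
        8.26927251e-04, -6.43043690e-04,  3.04227875e-05]), 'joint_efforts': array([ 3.95068826e-03, -6.69122815e+01,  9.88452360e-01, -3.15148652e+01,
       -6.05273922e-02,  3.74625146e-02,  6.18994613e-05]), 'position': array([ 0.25163299, -0.57158367,  0.22600792]), 'ee_rot': array([-3.07291878e+00, -6.46483704e-01,  6.45575126e-04]), 'force': array([0.35001839, 0.19049386, 0.0505018 ]), 'ft_torque': array([-0.02261641, -0.03110569, -0.01301592]), 'gripper_force': 0.0, 'width': 0.9973015943206275}
```

View pics/top0.png

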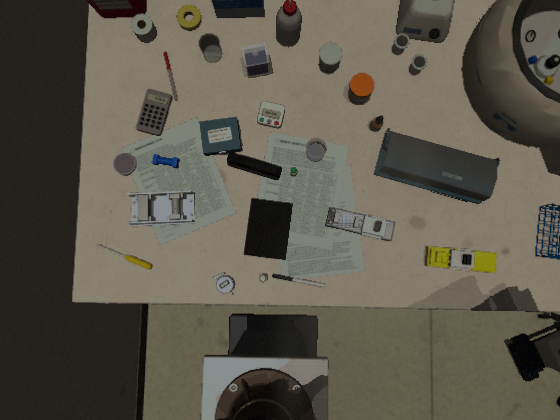

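View pics/scene0.png

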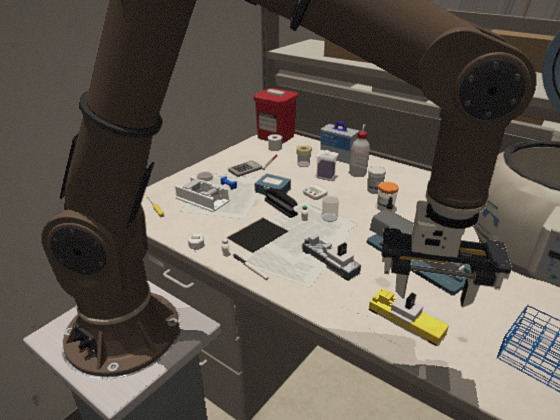

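The top view shows the rack at (162,207), the mat at (268,228), the steel caliper at (360,222), the yellow look-alike at (460,259) and the blue look-alike at (166,160). The scene view shows the rack at (203,192) and the caliper at (332,255). Next I'll take close crops of the rack and caliper in both views.

```bash
python3 - <<'E'
import cv2,numpy as np
t=cv2.imread("pics/top0.png");s=cv2.imread("pics/scene0.png")
def c(i,x,y,w=80,h=60):return cv2.resize(i[y:y+h,x:x+w],(400,300),interpolation=cv2.INTER_CUBIC)
o=np.vstack([np.hstack([c(t,122,178),c(t,320,192)]),np.hstack([c(s,165,165),c(s,290,225)])])
o=np.clip(o.astype(float)*1.5,0,255)
cv2.imwrite("pics/crop0.png",o)
E
```

```text
[ WARN:0@0.048] global loadsave.cpp:1063 imwrite_ Unsupported depth image for selected encoder is fallbacked to CV_8U.
```

View pics/crop0.png

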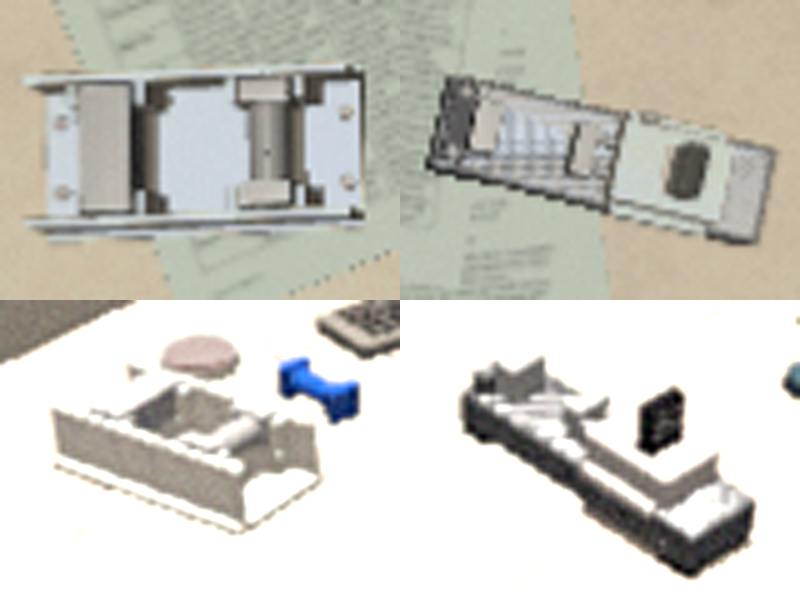

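The specimen, with its round waist, is in the right seat at top pixel (175.6,207). The plain square bar is in the left seat at (143,207), and the blue decoy is at (166,160). In the caliper the fixed jaw is at (417,217) and the moving jaw at (436,221) (crop: 487 and 585), with the tab at (457,226) in crop units; converted to the full top image, the tab is at about (377,226). I choose the right-seat part. Next I'll measure it.

```bash
cat > h.py <<'E'
import cv2,numpy as np
def load(n): return dict(np.load(n))
def rays(d,px):
    p=cv2.undistortPoints(np.asarray(px,float).reshape(-1,1,2),d["mtx"],np.array([float(d["k1"]),0,0,0])).reshape(-1,2)
    return np.c_[p,np.ones(len(p))]
def onplane(d,px,z):
    r=rays(d,px)@d["R"]; c=-d["R"].T@d["t"]
    return c+r*((z-c[2])/r[:,2])[:,None]
def cloud(d):
    v,u=np.mgrid[:420,:560]; r=rays(d,np.c_[u.ravel(),v.ravel()])
    return ((r*d["range_z"].reshape(-1,1)-d["t"])@d["R"]).reshape(420,560,3)
def tri(ds,pxs):
    A=np.zeros((3,3));b=np.zeros(3)
    for d,p in zip(ds,pxs):
        r=(rays(d,[p])@d["R"])[0];r/=np.linalg.norm(r);c=-d["R"].T@d["t"];M=np.eye(3)-np.outer(r,r);A+=M;b+=M@c
    return np.linalg.solve(A,b)
E
python3 - <<'E'
from h import *
t=load("top0.npz");s=load("scene0.npz")
for n,d in(("top",t),("scene",s)):
    P=cloud(d)
    if n=="top": R=(slice(180,235),slice(118,208));C=(slice(195,250),slice(318,402));M=(slice(190,265),slice(240,296))
    else: R=(slice(172,216),slice(168,235));C=(slice(228,284),slice(292,366));M=None
    print(n,"table z",np.median(P[230:236,205:215,2]) if n=="top" else "")
    for nm,S,lo,hi in(("rack",R,.03,.06),("rackall",R,.012,.06),("bed",C,.015,.1),("tab",C,.062,.1),("jaws",C,.043,.06),("spectop",R,.045,.06)):
        Q=P[S].reshape(-1,3);Q=Q[(Q[:,2]>lo)&(Q[:,2]<hi)]
        if len(Q)<4: print(nm,len(Q));continue
        r=cv2.minAreaRect((Q[:,:2]*1000).astype(np.float32))
        print(nm,len(Q),np.round(r[0],1),np.round(r[1],1),round(r[2],1),"z med/max",np.round([np.median(Q[:,2]),Q[:,2].max()],4))
# top-height map of rack & caliper
P=cloud(t)
np.set_printoptions(linewidth=250)
print((P[190:226:2,126:200:2,2]*1000).round().astype(int))
print((P[200:246:2,322:398:2,2]*1000).round().astype(int))
E
```

```text
top table z -0.000881511424996115
rack 985 [524.3 276.2] [ 78.5 164.2] 3.5 z med/max [0.047  0.0591]
rackall 1136 [523.3 276. ] [ 80.7 164.6] 3.5 z med/max [0.0463 0.0591]
bed 1359 [ 492.6 -234.6] [172.6  54.3] 77.7 z med/max [0.0311 0.0809]
tab 63 [ 484.5 -270.8] [12.3 25.7] 75.2 z med/max [0.0756 0.0809]
jaws 419 [ 496.4 -228.3] [137.5  43.9] 75.4 z med/max [0.0476 0.0593]
spectop 678 [524.3 276.2] [ 78.  164.3] 3.5 z med/max [0.0486 0.0591]
scene table z 
rack 606 [522.8 277. ] [ 84.4 169. ] 3.2 z med/max [0.0443 0.0546]
rackall 1112 [584.4 298. ] [251.9 180.7] 18.7 z med/max [0.0328 0.0546]
bed 1152 [ 490.6 -236.2] [173.6  55.2] 78.3 z med/max [0.0317 0.0798]
tab 72 [ 482.7 -272.9] [14.3 27. ] 74.2 z med/max [0.0736 0.0798]
jaws 308 [ 490.5 -228.1] [140.6  43.6] 79.0 z med/max [0.0483 0.0587]
spectop 278 [521.5 275.6] [ 82.4 163.1] 3.7 z med/max [0.0483 0.0546]
[[  -1    1    0    1   -2    4   -1   -2    1   -2   -5    0   -2    1   -4    0   -1   -3   -1    2    0   -4   -2   -1    1    2    2    0    2    1   44   50   46   -2    0   -2    1]
 [   2    0    0   -6   -2   -2   
[... 6902 characters left out ...]
  -1    3   -3    0    2   -4   -1   -1   -4   -3   -3   -1    0   -5   31   25   27   25   27   28   25   -1   -1   -4]
 [   0   -1   -1    7    2   -2   -2   -2    1   -6   -5    3   -1   -5    0   -2   -3   -2   -3   -1   -2   -5    5   -1   -7   -3    0   -2    2    1    1   -6    3   19   25   -1   -3   -5]
 [   1   -3    2   -2   -3   -1   -3    2   -4    0    1   -1   -8    0   -4   -3    2   -7   -5   -4   -1   -3   -4   -3   -5    1    1   -5    3   -3   -4   -4   -1    2    0    7    2    0]
 [   2   -2   -1    4   -6   -6    0    5   -3    1   -1    0   -2   -5    2   -4   -2   -3    0   -2   -2   -5 1308   -4   -1    1   -4    2   -5   -2   -5   -2   -3   -3    3    4   -2    3]]
```

```bash
python3 - <<'E'
from h import *
t=load("top0.npz");s=load("scene0.npz")
P=cloud(t);Ps=cloud(s)
# specimen: high points near expected seat, rack frame
a=np.radians(3.5);ex=np.array([np.cos(a),np.sin(a)]);ey=np.array([-ex[1],ex[0]]);c=np.array([.524,.276])
for n,p,S in(("top",P,(slice(180,235),slice(118,208))),("scene",Ps,(slice(172,216),slice(168,235)))):
    q=p[S].reshape(-1,3);l=np.c_[(q[:,:2]-c)@ex,(q[:,:2]-c)@ey]
    m=(abs(l[:,0])<.017)&(abs(l[:,1]+.04)<.02)&(q[:,2]>.03)&(q[:,2]<.06)
    print(n,"waist local med",np.median(l[m],0),"span y",np.percentile(l[m,1],[3,97]),"z95",np.percentile(q[m,2],95),m.sum())
g=t["pixels"].max(2)
# mat
k=np.zeros_like(g);k[185:270,235:300]=(g[185:270,235:300]<40)*255
k=cv2.morphologyEx(k,cv2.MORPH_OPEN,np.ones((7,7)))
u=np.argwhere(k)[:,::-1];w=onplane(t,u,.003);r=cv2.minAreaRect((w[:,:2]*1000).astype(np.float32));print("mat",r,"z top/scene",np.median(P[215:240,260:275,2]),np.median(Ps[228:240,252:265,2]))
# caliper axis: bed long edges in top pointcloud
q=P[195:250,318:402].reshape(-1,3);q=q[(q[:,2]>.02)&(q[:,2]<.1)]
al=np.radians(-12.0);cx=np.array([np.cos(al),np.sin(al)]);cy=np.array([-cx[1],cx[0]])
l=np.c_[(q[:,:2]-[.4916,-.2354])@cx,(q[:,:2]-[.4916,-.2354])@cy,q[:,2]]
bins=np.arange(-.084,.084,.012)
E=[(b+.006,np.percentile(l[(l[:,1]>=b)&(l[:,1]<b+.012),0],2),np.percentile(l[(l[:,1]>=b)&(l[:,1]<b+.012),0],98)) for b in bins]
E=np.array(E);print(E.round(4));print("tilt deg",[np.degrees(np.polyfit(E[:,0],E[:,i],1)[0]) for i in(1,2)])
print("y extents",np.percentile(l[:,1],[.5,99.5]))
for nm,m in(("jaw hi",(l[:,2]>.042)&(abs(l[:,0])<.012)),("tab",l[:,2]>.065)):
    h,e=np.histogram(l[m,1],np.arange(-.1,.1,.004));print(nm,[(round(x,3),int(y)) for x,y in zip(e,h) if y])
    if nm=="tab":print(l[m].mean(0))
E
```

```text
top waist local med [-4.10819352e-05 -4.22619053e-02] span y [-0.04953982 -0.03197215] z95 0.05025267291046247 104
scene waist local med [ 0.00245106 -0.04673969] span y [-0.05280162 -0.03484759] z95 0.04904092818220244 49
mat ((475.51019287109375, 1.1765937805175781), (108.63530731201172, 147.36117553710938), 83.62583923339844) z top/scene 0.0020060010782907483 0.0023589669155182017
[[-0.078  -0.0237  0.0241]
 [-0.066  -0.0243  0.0234]
 [-0.054  -0.0254  0.0259]
 [-0.042  -0.0258  0.0267]
 [-0.03   -0.0251  0.0258]
 [-0.018  -0.0248  0.0273]
 [-0.006  -0.0236  0.0251]
 [ 0.006  -0.0227  0.025 ]
 [ 0.018  -0.0225  0.0243]
 [ 0.03   -0.0227  0.0246]
 [ 0.042  -0.0233  0.0247]
 [ 0.054  -0.0227  0.025 ]
 [ 0.066  -0.0226  0.0249]
 [ 0.078  -0.0225  0.0252]]
tilt deg [np.float64(1.0036439832459876), np.float64(-0.0645722263197311)]
y extents [-0.08371992  0.08636557]
jaw hi [(np.float64(-0.064), 3), (np.float64(-0.06), 13), (np.float64(-0.056), 15), (np.float64(-0.052), 16), (np.float64(-0.048), 3), (np.float64(-0.044), 12), (np.float64(-0.04), 16), (np.float64(-0.036), 14), (np.float64(-0.032), 35), (np.float64(-0.028), 16), (np.float64(-0.024), 14), (np.float64(-0.02), 15), (np.float64(-0.016), 16), (np.float64(-0.012), 14), (np.float64(-0.008), 17), (np.float64(-0.004), 6), (np.float64(0.0), 3), (np.float64(0.004), 3), (np.float64(0.008), 14), (np.float64(0.012), 18), (np.float64(0.016), 13), (np.float64(0.056), 11), (np.float64(0.06), 14), (np.float64(0.064), 14), (np.float64(0.068), 16), (np.float64(0.072), 4), (np.float64(0.076), 1), (np.float64(0.08), 1)]
tab [(np.float64(-0.044), 12), (np.float64(-0.04), 17), (np.float64(-0.036), 16), (np.float64(-0.032), 14)]
[ 0.00087136 -0.03580939  0.07561503]
```

Emit:
carry_out([
  [0.55,0.4,-0.98,0,0,0,0],
  [0.55,0,0,0,0,0,0.885],
  [0.55,0,0,0,0,0,0.885],
  [0.55,0,0,0,0,0,0.885],
  [0.55,0,0,0,0,0,0.885],
  [0.55,0.4,-0.98,0,0,0,0],
  [0.55,0.4,-0.98,0,0,0,0],
  [0.55,0.4,-0.98,0,0,0,0],
])

```text
clock: 0.9
position: [0.2766, -0.4693, 0.2262]
ee_rot: [-3.139, -0.095, 0.001]
force: [0.6, 0.1, 0.1]
width: 0.548
gripper_force: 0.0
```

Emit:
carry_out([
  [0.55,0.418,-0.982,0,0,0,0],
  [0.55,0.418,-0.982,0,0,0,0],
  [0.55,0.418,-0.982,0,0,0,0],
  [0.55,0.418,-0.982,0,0,0,0],
  [0.55,0.418,-0.982,0,0,0,0],
  [0.55,0.418,-0.982,0,0,0,0],
  [0.55,0.418,-0.982,0,0,0,0],
  [0.55,0.418,-0.982,0,0,0,0],
])

```text
clock: 1.7
position: [0.3482, -0.2681, 0.2265]
ee_rot: [-3.14, -0.095, 0.001]
force: [0.4, 0.3, 0.2]
width: 0.549
gripper_force: 0.0
```

Emit:
carry_out([
  [0.55,0.418,-0.982,0,0,0,0],
  [0.55,0.418,-0.982,0,0,0,0],
  [0.55,0.418,-0.982,0,0,0,0],
  [0.55,0.418,-0.982,0,0,0,0],
  [0.55,0.418,-0.982,0,0,0,0],
  [0.55,0.418,-0.982,0,0,0,0],
  [0.55,0.418,-0.982,0,0,0,0],
  [0.55,0.418,-0.982,0,0,0,0],
])

```text
clock: 2.5
position: [0.4196, -0.0671, 0.2266]
ee_rot: [3.14, 0.095, -0.001]
force: [0.4, -0.5, -0.5]
width: 0.551
gripper_force: 0.0
```

Emit:
carry_out([
  [0.55,0.418,-0.982,0,0,0,0],
  [0.55,0.418,-0.982,0,0,0,0],
  [0.55,0.418,-0.982,0,0,0,0],
  [0.55,0.418,-0.982,0,0,0,0],
  [0.55,0.418,-0.982,0.5,0,0,0],
  [0.55,0.418,-0.982,0.5,0,0,0],
  [0.55,0.418,-0.982,0.5,0,0,0],
  [0.55,0.418,-0.982,0.5,0,0,0],
])

```text
clock: 3.3
position: [0.4912, 0.1338, 0.1759]
ee_rot: [3.14, 0.095, -0.001]
force: [0.3, 0.6, -0.0]
width: 0.551
gripper_force: 0.0
```

Emit:
carry_out([
  [0.55,0.418,-0.982,0,0,0,0],
  [0.55,0.418,-0.982,0,0,0,0],
  [0.55,0.418,-0.982,0,0,0,0],
  [0.55,0.418,-0.982,0,0,0,0],
  [0.55,0,0,0,0,0,0],
  [0.55,0,0,0,0,0,0],
  [0.55,0,0,0,0,0,0],
])

```text
clock: 4.0
position: [0.5267, 0.2322, 0.1764]
ee_rot: [3.139, 0.094, -0.001]
force: [0.5, -0.7, 0.4]
width: 0.55
gripper_force: 0.0
```

Emit:
carry_out([
  [0.55,0,-0.1,1,0,0,0],
  [0.55,0,0,1,0,0,0],
  [0.55,0,0,1,0,0,0],
  [0.55,0,0,0.5,0,0,0],
  [0.55,0,0,0.5,0,0,0],
  [0.55,0,0,0,0,0,0],
])

```text
clock: 4.6
position: [0.5263, 0.2351, 0.0756]
ee_rot: [3.139, 0.094, -0.003]
force: [0.9, 0.3, -1.1]
width: 0.549
gripper_force: 0.0
```

```bash
python3 - <<'E'
from cell import arm
import cv2,numpy as np
o=[]
for n,x,y in(("top",122,178),("scene",165,155)):
    i=arm.get_image(n)["pixels"][:,:,::-1][y:y+60,x:x+80];o.append(cv2.resize(i,(400,300),interpolation=cv2.INTER_CUBIC))
cv2.imwrite("pics/pre.png",np.clip(np.hstack(o)*1.4,0,255).astype(np.uint8))
E
```

```text
(no output)
```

View pics/pre.png

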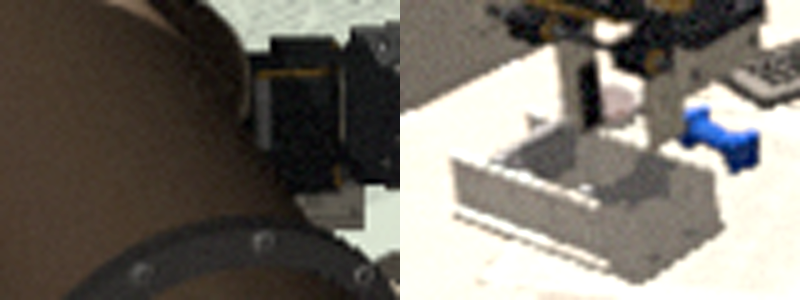

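The top view is blocked by the arm. In the scene crop the two fingers stand over the right seat on either side of the waist, at (575,100) and (665,110). Next I descend and grip.

Emit:
carry_out([
  [0.55,0,0,0.5,0,0,0],
  [0.55,0,0,0.5,0,0,0],
  [0.55,0,0,0.5,0,0,0],
  [0.55,0,0,0.44,0,0,0],
  [0.55,0,0,0,0,0,0],
], squeeze=25)

```text
clock: 5.2
position: [0.5256, 0.2353, 0.0261]
ee_rot: [3.139, 0.096, -0.005]
force: [-0.8, -0.2, -0.5]
width: 0.548
gripper_force: 0.0
```

Emit:
carry_out([
  [0,0,0,0,0,0,0],
  [0,0,0,0,0,0,0],
  [0,0,0,0,0,0,0],
  [0,0,0,0,0,0,0],
  [0,0,0,0,0,0,0],
  [0,0,0,0,0,0,0],
  [0,0,0,0,0,0,0],
])

```text
clock: 5.9
position: [0.5271, 0.2361, 0.0286]
ee_rot: [-3.14, -0.095, -0.001]
force: [-0.5, 0.1, 4.9]
width: 0.208
gripper_force: 25.0
```

Emit:
carry_out([
  [0,0,0,-0.3,0,0,0],
  [0,0,0,-0.5,0,0,0],
  [0,0,0,-0.8,0,0,0],
  [0,0,0,-1,0,0,0],
  [0,0,0,-1,0,0,0],
  [0,0,0,-0.4,0,0,0],
  [0,0,0,0,0,0,0],
])

```text
clock: 6.6
position: [0.5277, 0.2365, 0.13]
ee_rot: [-3.139, -0.095, -0.004]
force: [-0.1, 0.7, -2.6]
width: 0.209
gripper_force: 25.0
```

```bash
python3 - <<'E'
from cell import arm
import cv2,numpy as np
i=arm.get_image("scene")["pixels"][:,:,::-1][120:210,160:280]
cv2.imwrite("pics/lift.png",np.clip(cv2.resize(i,(600,450),interpolation=cv2.INTER_CUBIC)*1.4,0,255).astype(np.uint8))
E
```

```text
(no output)
```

View pics/lift.png

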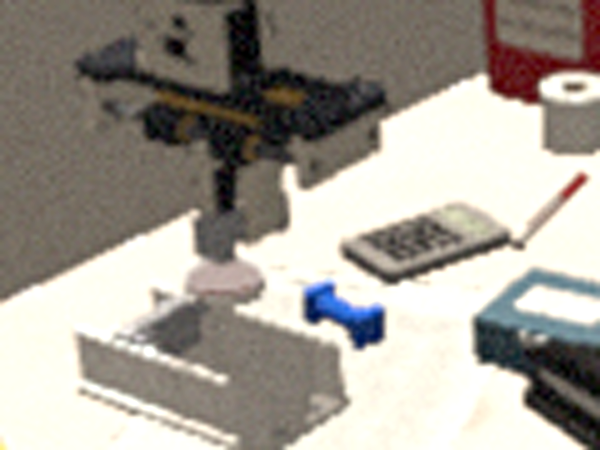

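The scene crop shows the specimen held above the rack, with its head at (220,235); the blue decoy at (345,315) is untouched. Next I move to the mat.

Emit:
carry_out([
  [0,-0.263,0.925,0,0,0,0],
  [0,-0.263,0.925,0,0,0,0],
  [0,-0.263,0.925,0,0,0,0],
  [0,-0.263,0.925,0,0,0,0],
  [0,-0.263,0.925,0,0,0,0],
  [0,-0.263,0.925,0,0,0,0],
  [0,-0.263,0.925,0,0,0,0],
  [0,-0.263,0.925,0,0,0,0],
])

```text
clock: 7.45
position: [0.4842, 0.047, 0.1268]
ee_rot: [3.14, 0.095, -0.004]
force: [-0.9, 0.8, -1.8]
width: 0.208
gripper_force: 25.0
```

Emit:
carry_out([
  [0,-0.263,0.925,0.5,0,0,0],
  [0,-0.263,0.925,0.5,0,0,0],
  [0,0,0,0.9,0,0,0],
  [0,0,0,0.9,0,0,0],
  [0,0,0,0.8,0,0,0],
  [0,0,0,0.5,0,0,0],
  [0,0,0,0.2,0,0,0],
  [0,0,0,0,0,0,0],
])

```text
clock: 8.25
position: [0.4746, 0.0013, 0.02]
ee_rot: [3.14, 0.096, -0.003]
force: [-0.6, 0.9, -1.6]
width: 0.21
gripper_force: 25.0
```

Emit:
carry_out([
  [0,0,0,0.1,0,0,0],
  [0,0,0,0.1,0,0,0],
  [0,0,0,0,0,0,0],
])

```text
clock: 8.55
position: [0.4754, 0.0011, 0.016]
ee_rot: [3.14, 0.095, 0.001]
force: [0.1, 1.0, -0.3]
width: 0.206
gripper_force: 25.0
```

Emit:
carry_out([
  [0,0,0,0.1,0,0,0],
  [0,0,0,0.08,0,0,0],
  [0,0,0,0.06,0,0,0],
  [0,0,0,0,0,0,0],
])

```text
clock: 8.95
position: [0.4751, 0.0011, 0.0095]
ee_rot: [3.14, 0.095, -0.001]
force: [-0.0, -0.8, -1.3]
width: 0.205
gripper_force: 25.0
```

Emit:
carry_out([
  [0,0,0,0.04,0,0,0],
  [0,0,0,0.04,0,0,0],
  [0,0,0,0,0,0,0],
])

```text
clock: 9.25
position: [0.4752, 0.0012, 0.0076]
ee_rot: [3.14, 0.095, -0.0]
force: [-0.1, -0.9, -1.4]
width: 0.213
gripper_force: 25.0
```

Emit:
carry_out([
  [0,0,0,0.04,0,0,0],
  [0,0,0,0.03,0,0,0],
  [0,0,0,0,0,0,0],
])

```text
clock: 9.55
position: [0.4753, 0.0012, 0.0065]
ee_rot: [3.14, 0.095, 0.001]
force: [-3.9, -0.9, 8.1]
width: 0.21
gripper_force: 25.0
```

Emit:
carry_out([
  [0,0,0,0.03,0,0,0],
  [0,0,0,0,0,0,0],
])

```text
clock: 9.75
position: [0.4753, 0.0012, 0.0064]
ee_rot: [3.14, 0.095, 0.001]
force: [-7.0, -0.3, 20.5]
width: 0.212
gripper_force: 25.0
```

Emit:
carry_out([
  [0,0,0,-0.04,0,0,0],
  [0.55,0,0,0,0,0,0],
  [0.55,0,0,0,0,0,0],
  [0.55,0,0,0,0,0,0],
  [0.55,0,0,0,0,0,0],
  [0.55,0,0,-0.5,0,0,0],
  [0.9,0,0,-1,0,0,0],
  [0.9,0,0,-1,0,0,0],
])

```text
clock: 10.55
position: [0.4748, 0.0013, 0.0699]
ee_rot: [-3.14, -0.096, 0.002]
force: [0.4, 0.2, 0.1]
width: 0.676
gripper_force: 0.0
```

Emit:
carry_out([
  [0.95,0,0,-1,0,0,0],
  [0.95,-0.5,0,-1,0,0,-0.9],
  [0.95,0,0,0,0,0,-0.9],
  [0.95,0,0,0,0,0,-0.9],
  [0.95,0,0,0,0,0,-0.9],
  [0.95,0,0,0,0,0,-0.9],
  [0.95,0,0,0,0,0,-0.9],
])

```text
clock: 11.25
position: [0.4627, 0.0004, 0.1196]
ee_rot: [2.999, 0.935, 0.001]
force: [-0.0, -0.8, 0.1]
width: 0.947
gripper_force: 0.0
```

```bash
python3 - <<'E'
from cell import arm
import cv2,numpy as np
o=[]
for n,x,y in(("top",228,190),("scene",205,195)):
    d=arm.get_image(n);np.savez(n+"1.npz",**d)
    i=d["pixels"][:,:,::-1][y:y+75,x:x+100];o.append(cv2.resize(i,(400,300),interpolation=cv2.INTER_CUBIC))
cv2.imwrite("pics/mat.png",np.clip(np.hstack(o)*1.6,0,255).astype(np.uint8))
E
```

```text
(no output)
```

View pics/mat.png

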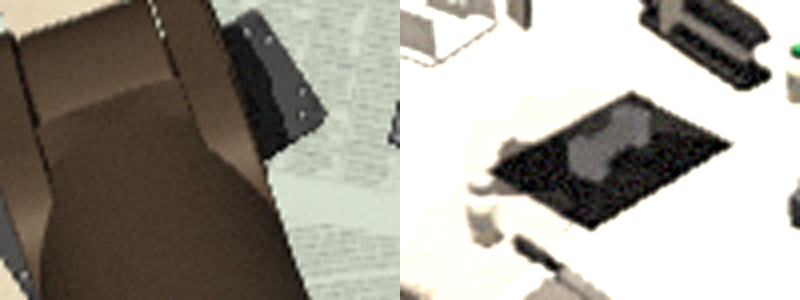

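The scene crop shows the specimen lying flat on the mat, with heads at (590,160) and (630,130) in the crop. The top view is blocked by the arm. I'll measure its pose from the scene view.

```bash
python3 - <<'E'
from h import *
s=load("scene1.npz");P=cloud(s)
px=s["pixels"].astype(int).max(2)
S=(slice(215,250),slice(230,285))
q=P[S].reshape(-1,3)
for lo in(.012,.02,.024):
    m=(q[:,2]>lo)&(q[:,2]<.05)&(abs(q[:,0]-.475)<.06)&(abs(q[:,1])<.05)
    r=cv2.minAreaRect((q[m,:2]*1000).astype(np.float32));print(lo,m.sum(),np.round(r[0],1),np.round(r[1],1),round(r[2],1),q[m].mean(0).round(4),np.percentile(q[m,2],[50,95]).round(4))
E
```

```text
0.012 165 [473.4   0.6] [66.8 27.5] 2.8 [ 0.4702 -0.0024  0.0232] [0.0242 0.0298]
0.02 116 [473.4   0.6] [66.8 27.5] 2.8 [ 0.4725 -0.0011  0.0259] [0.0257 0.0301]
0.024 84 [473.4   0.6] [66.8 27.5] 2.8 [ 0.4724 -0.0007  0.0273] [0.0277 0.0303]
```

Emit:
carry_out([
  [0.95,0,0,0,0,0,-0.931],
  [0.95,0,0,0,0,0,-0.931],
  [0.95,0,0,0,0,0,-0.931],
  [0.95,0,0,0,0,0,-0.931],
  [0.95,0,0,0,0,0,-0.931],
  [0.95,0,0,0,0,0,-0.931],
  [0.95,0,0,0,0,0,-0.931],
  [0.95,0,0,0,0,0,-0.931],
])

```text
clock: 12.15
position: [0.4627, 0.0004, 0.1192]
ee_rot: [2.456, 1.958, -0.0]
force: [-0.3, -0.1, 0.1]
width: 0.951
gripper_force: 0.0
```

Emit:
carry_out([
  [0.95,0,0,0,0,0,-0.931],
  [0.95,0,0,0,0,0,-0.931],
  [0.95,0,0,0,0,0,-0.931],
  [0.95,0,0.47,0.8,0,0,0],
  [0.95,0,0,0.8,0,0,0],
  [0.95,0,0,0.8,0,0,0],
  [0.95,0,0,0,0,0,0],
])

```text
clock: 12.85
position: [0.473, 0.0007, 0.0573]
ee_rot: [-2.162, -2.276, 0.004]
force: [-0.6, -0.3, -0.1]
width: 0.951
gripper_force: 0.0
```

Emit:
carry_out([
  [0.95,0,0.05,0.7,0,0,0],
  [0.95,0,0,0.6,0,0,0],
  [0.95,0,0,0.4,0,0,0],
  [0.95,0,0,0.25,0,0,0],
  [0.95,0,0,0,0,0,0],
])

```text
clock: 13.35
position: [0.4756, 0.0011, 0.01]
ee_rot: [-2.161, -2.28, 0.001]
force: [-0.8, -0.4, -0.4]
width: 0.948
gripper_force: 0.0
```

Emit:
carry_out([
  [0.6,0,0,0,0,0,0],
  [0.6,0,0,0,0,0,0],
  [0.6,0,0,0,0,0,0],
  [0.6,0,0,0,0,0,0],
  [0.6,0,0,0,0,0,0],
  [0.6,0,0,0,0,0,0],
], squeeze=25)

```text
clock: 13.95
position: [0.476, 0.0011, 0.0103]
ee_rot: [2.16, 2.28, 0.0]
force: [-1.3, -0.7, 5.8]
width: 0.696
gripper_force: 25.0
```

Emit:
carry_out([
  [0.6,0,0,-0.3,0,0,0],
  [0.6,0,0,-0.5,0,0,0],
  [0.6,0,0,-0.8,0,0,0],
  [0.6,0,0,-1,0,0,0],
  [0.6,0,0,-1,0,0,0],
  [0.6,0,0,-0.4,0,0,0],
  [0.6,0,0,0,0,0,0],
])

```text
clock: 14.65
position: [0.4766, 0.0011, 0.1114]
ee_rot: [2.16, 2.278, 0.003]
force: [0.2, -1.1, -0.9]
width: 0.693
gripper_force: 25.0
```

Emit:
carry_out([
  [0.6,0,0,0,0,0,0.896],
  [0.6,0,0,0,0,0,0.896],
  [0.6,0,0,0,0,0,0.896],
  [0.6,-0.93,0.33,0,0,0,0],
  [0.6,-0.93,0.33,0,0,0,0],
  [0.6,-0.93,0.33,0,0,0,0],
  [0.6,-0.93,0.33,0,0,0,0],
  [0.6,-0.93,0.33,0,0,0,0],
])

```text
clock: 15.45
position: [0.4904, -0.1222, 0.1087]
ee_rot: [-2.445, -1.97, 0.002]
force: [0.6, 0.4, -2.4]
width: 0.695
gripper_force: 25.0
```

Emit:
carry_out([
  [0.6,-0.93,0.33,0,0,0,0],
  [0.6,-0.93,0.33,0,0,0,0],
  [0.6,-0.93,0.33,0,0,0,0],
  [0.6,0,0,0,0,0,0],
  [0.6,0,0,0,0,0,0],
])

```text
clock: 15.95
position: [0.4997, -0.1948, 0.1087]
ee_rot: [-2.447, -1.968, 0.001]
force: [-0.6, 1.3, -2.1]
width: 0.693
gripper_force: 25.0
```

```bash
python3 - <<'E'
from cell import arm
import cv2,numpy as np
o=[]
for n,x,y in(("top",310,180),("scene",280,185)):
    d=arm.get_image(n);np.savez(n+"2.npz",**d)
    i=d["pixels"][:,:,::-1][y:y+90,x:x+100];o.append(cv2.resize(i,(400,360),interpolation=cv2.INTER_CUBIC))
cv2.imwrite("pics/cal.png",np.clip(np.hstack(o)*1.4,0,255).astype(np.uint8))
E
```

```text
(no output)
```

View pics/cal.png

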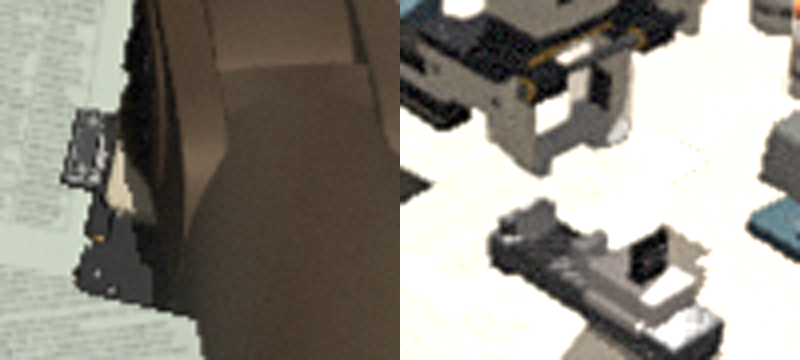

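The scene crop shows the specimen level between the fingertips at (585,145), above the open caliper, with the fixed jaw at (530,220) and the tab at (650,255). I'll check the alignment within this one view.

```bash
python3 - <<'E'
from h import *
s=load("scene2.npz");P=cloud(s);s0=load("scene0.npz");P0=cloud(s0)
a=np.radians(-12.3);cx=np.array([np.cos(a),np.sin(a)]);cy=np.array([-cx[1],cx[0]]);o=np.array([.504,-.180])
def loc(P,S):
    q=P[S].reshape(-1,3);return np.c_[(q[:,:2]-o)@cx,(q[:,:2]-o)@cy,q[:,2]]
l=loc(P,(slice(185,240),slice(290,350)))
for x0,x1 in((-.031,-.021),(-.014,.014),(.021,.031)):
    m=(l[:,2]>.09)&(l[:,2]<.15)&(l[:,0]>x0)&(l[:,0]<x1)&(abs(l[:,1])<.05)
    print(x0,m.sum(),"y",np.percentile(l[m,1],[3,25,50,75,97]).round(4),"z",np.percentile(l[m,2],[3,50,97]).round(4))
l=loc(P0,(slice(228,284),slice(292,366)))
m=(l[:,2]>.033)&(l[:,2]<.046)&(abs(l[:,0])<.011)&(l[:,1]>-.02)&(l[:,1]<.02)
print("fixed face y",m.sum(),np.percentile(l[m,1],[10,50,90]).round(4))
m=(l[:,2]>.044)&(l[:,2]<.056)&(abs(l[:,0])<.012)&(l[:,1]>-.07)&(l[:,1]<.03);h,e=np.histogram(l[m,1],np.arange(-.07,.03,.004));print(list(zip((e*1000).astype(int),h)))
E
```

```text
-0.031 29 y [-0.0281 -0.0274 -0.0261 -0.025  -0.0172] z [0.1045 0.1165 0.1288]
-0.014 67 y [-0.0244 -0.0228 -0.0204 -0.0164 -0.0078] z [0.1081 0.121  0.125 ]
0.021 57 y [-0.0281 -0.0252 -0.0187 -0.0117 -0.0037] z [0.1068 0.1271 0.148 ]
fixed face y 26 [-0.0011  0.0005  0.0019]
[(np.int64(-70), np.int64(9)), (np.int64(-66), np.int64(9)), (np.int64(-62), np.int64(0)), (np.int64(-57), np.int64(1)), (np.int64(-53), np.int64(3)), (np.int64(-49), np.int64(15)), (np.int64(-45), np.int64(9)), (np.int64(-41), np.int64(7)), (np.int64(-37), np.int64(0)), (np.int64(-33), np.int64(0)), (np.int64(-29), np.int64(0)), (np.int64(-25), np.int64(0)), (np.int64(-21), np.int64(0)), (np.int64(-17), np.int64(0)), (np.int64(-13), np.int64(0)), (np.int64(-9), np.int64(0)), (np.int64(-5), np.int64(0)), (np.int64(-1), np.int64(14)), (np.int64(2), np.int64(8)), (np.int64(6), np.int64(9)), (np.int64(10), np.int64(6)), (np.int64(14), np.int64(0)), (np.int64(18), np.int64(0)), (np.int64(22), np.int64(0))]
```

Emit:
carry_out([
  [0.6,0,0,0.7,0,0,0],
  [0.6,0,0,0.7,0,0,0],
  [0.6,0,0,0.6,0,0,0],
  [0.6,0,0,0.4,0,0,0],
  [0.6,0,0,0.25,0,0,0],
  [0.6,0,0,0,0,0,0],
])

```text
clock: 16.65
position: [0.5003, -0.1943, 0.0431]
ee_rot: [-2.446, -1.97, 0.001]
force: [-0.1, 0.5, -2.1]
width: 0.697
gripper_force: 25.0
```

Emit:
carry_out([
  [0.6,0,0,0.05,0,0,0],
  [0.6,0,0,0.05,0,0,0],
  [0.6,0,0,0.05,0,0,0],
  [0.6,0,0,0,0,0,0],
])

```text
clock: 17.05
position: [0.5006, -0.1948, 0.0401]
ee_rot: [2.447, 1.97, 0.0]
force: [0.7, 1.0, -0.7]
width: 0.696
gripper_force: 25.0
```

Emit:
carry_out([
  [0.6,0,0,0.05,0,0,0],
  [0.6,0,0,0.05,0,0,0],
  [0.6,0,0,0,0,0,0],
])

```text
clock: 17.35
position: [0.5005, -0.1947, 0.0373]
ee_rot: [-2.447, -1.97, 0.0]
force: [0.3, 0.5, -1.5]
width: 0.696
gripper_force: 25.0
```

Emit:
carry_out([
  [0.6,0,0,0.04,0,0,0],
  [0.6,0,0,0,0,0,0],
])

```text
clock: 17.55
position: [0.5005, -0.1946, 0.0364]
ee_rot: [-2.447, -1.971, 0.0]
force: [-0.2, 0.6, -1.4]
width: 0.695
gripper_force: 25.0
```

Emit:
carry_out([
  [0.6,0,0,0.03,0,0,0],
  [0.6,0,0,0,0,0,0],
])

```text
clock: 17.75
position: [0.5005, -0.1947, 0.0356]
ee_rot: [-2.447, -1.97, 0.0]
force: [-0.9, -0.6, -2.3]
width: 0.697
gripper_force: 25.0
```

Emit:
carry_out([
  [0.6,0,0,0.03,0,0,0],
  [0.6,0,0,0,0,0,0],
])

```text
clock: 17.95
position: [0.5006, -0.1947, 0.0354]
ee_rot: [2.446, 1.97, -0.0]
force: [-1.8, 1.4, 3.7]
width: 0.694
gripper_force: 25.0
```

Emit:
carry_out([
  [0.95,0,0,0,0,0,0],
  [0.95,0,0,0,0,0,0],
  [0.95,0,0,0,0,0,0],
  [0.95,0,0,0,0,0,0],
  [0.95,0,0,-0.4,0,0,0],
  [0.95,0,0,-1,0,0,0],
  [0.95,0,0,-1,0,0,0],
  [0.95,0,0,-1,0,0,0],
])

```text
clock: 18.75
position: [0.5005, -0.1945, 0.1215]
ee_rot: [-2.446, -1.971, -0.0]
force: [0.8, -0.4, -0.3]
width: 0.948
gripper_force: 0.0
```

Emit:
carry_out([
  [0.4,-1,0,-1,0,0,0.98],
  [0.4,0,0,0,0,0,0.98],
  [0.4,0,0,0,0,0,0.98],
  [0.4,0,0,0,0,0,0.98],
  [0.4,0,0,0,0,0,0.98],
  [0.4,0,0,0,0,0,0.98],
  [0.4,0,0,0,0,0,0.98],
  [0.4,0,0,0,0,0,0.98],
])

```text
clock: 19.55
position: [0.4953, -0.2189, 0.1457]
ee_rot: [3.016, 0.881, 0.001]
force: [-0.3, -0.3, -0.7]
width: 0.399
gripper_force: 0.0
```

Emit:
carry_out([
  [0.4,0,0,0,0,0,0.98],
  [0.4,0,0,0,0,0,0.98],
  [0.4,0,0,0,0,0,0.98],
  [0.4,0,0,0,0,0,0.98],
  [0.4,0,0,0,0,0,0.98],
  [0.4,0,0,0,0,0,0.98],
  [0.4,0,0,0,0,0,0.98],
  [0.4,0,0,0,0,0,0.98],
])

```text
clock: 20.35
position: [0.4954, -0.2188, 0.1457]
ee_rot: [-3.123, 0.338, -0.001]
force: [0.9, 0.6, -0.2]
width: 0.402
gripper_force: 0.0
```

```bash
python3 - <<'E'
from cell import arm
import cv2,numpy as np
from h import *
print(arm.observe()["position"],arm.observe()["ee_rot"])
o=[]
for n,x,y in(("top",310,180),("scene",285,205)):
    d=arm.get_image(n);np.savez(n+"3.npz",**d)
    i=d["pixels"][:,:,::-1][y:y+80,x:x+90];o.append(cv2.resize(i,(400,356),interpolation=cv2.INTER_CUBIC))
cv2.imwrite("pics/laid.png",np.clip(np.hstack(o)*1.4,0,255).astype(np.uint8))
P=cloud(load("scene3.npz"))
a=np.radians(-12.3);cx=np.array([np.cos(a),np.sin(a)]);cy=np.array([-cx[1],cx[0]]);o=np.array([.504,-.180])
q=P[228:284,292:366].reshape(-1,3);l=np.c_[(q[:,:2]-o)@cx,(q[:,:2]-o)@cy,q[:,2]]
m=(l[:,2]>.062)&(l[:,2]<.09);print("tab",m.sum(),l[m].mean(0),l[m].min(0),l[m].max(0))
for x0,x1 in((-.032,-.02),(-.013,.013),(.02,.032)):
    m=(l[:,2]>.044)&(l[:,2]<.06)&(l[:,0]>x0)&(l[:,0]<x1)&(l[:,1]>-.035)&(l[:,1]<.02);h,e=np.histogram(l[m,1],np.arange(-.035,.02,.004));print(x0,list(zip((e*1000).astype(int).tolist(),h.tolist())),np.median(l[m,2]))
E
```

```text
[ 0.49535655 -0.21881109  0.14571662] [-3.12301993e+00  3.38053138e-01 -9.27822950e-04]
tab 72 [-0.00321757 -0.09687111  0.07214443] [-0.01390144 -0.10239072  0.06216792] [ 0.01359709 -0.0888797   0.08034577]
-0.032 [(-35, 0), (-31, 2), (-27, 9), (-23, 5), (-19, 3), (-15, 6), (-11, 5), (-7, 3), (-3, 2), (1, 0), (4, 0), (8, 0), (12, 0)] 0.0533356230624732
-0.013 [(-35, 0), (-31, 0), (-27, 6), (-23, 16), (-19, 8), (-15, 8), (-11, 2), (-7, 0), (-3, 9), (1, 11), (4, 5), (8, 9), (12, 2)] 0.04916451745681003
0.02 [(-35, 0), (-31, 5), (-27, 5), (-23, 3), (-19, 6), (-15, 3), (-11, 3), (-7, 4), (-3, 0), (1, 0), (4, 0), (8, 0), (12, 0)] 0.05328698366604495
```

View pics/laid.png

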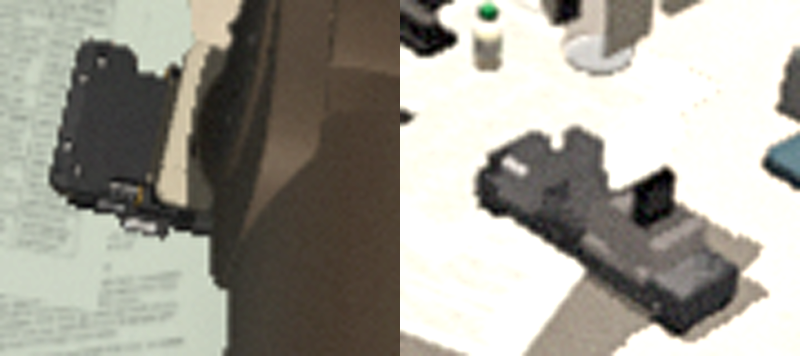

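The scene crop shows the specimen lying flat across the bed between the jaws, with heads at (585,155) and (560,195), and the tab at (655,195). Next I grip the tab across its thickness.

Emit:
carry_out([
  [0.4,0,0.713,0,0,0,0],
  [0.4,0,0.713,0,0,0,0],
  [0.4,0,0.713,0,0,0,0],
  [0.4,0,0,0.8,0,0,0],
  [0.4,0,0,0.8,0,0,0],
  [0.4,0,0,0.8,0,0,0],
  [0.4,0,0,0.5,0,0,0],
  [0.4,0,0,0,0,0,0],
])

```text
clock: 21.25
position: [0.483, -0.2708, 0.0712]
ee_rot: [-3.123, 0.329, 0.004]
force: [0.0, -0.7, 0.1]
width: 0.402
gripper_force: 0.0
```

Emit:
carry_out([
  [0.4,0,0,0.4,0,0,0],
  [0.4,0,0,0.3,0,0,0],
  [0.4,0,0,0,0,0,0],
])

```text
clock: 21.55
position: [0.4836, -0.2712, 0.0543]
ee_rot: [-3.124, 0.332, 0.002]
force: [-0.4, 1.3, -0.4]
width: 0.4
gripper_force: 0.0
```

```bash
python3 - <<'E'
from cell import arm
import cv2,numpy as np
d=arm.get_image("scene")
i=d["pixels"][:,:,::-1][205:285,285:392];cv2.imwrite("pics/tab.png",np.clip(cv2.resize(i,(642,480),interpolation=cv2.INTER_CUBIC)*1.5,0,255).astype(np.uint8))
E
```

```text
(no output)
```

View pics/tab.png

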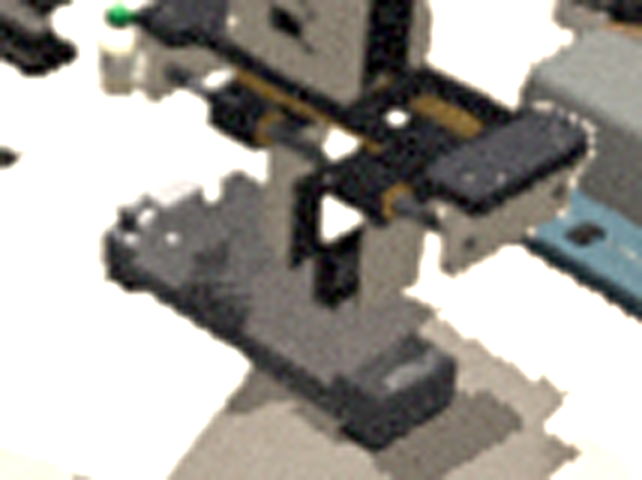

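The fingers straddle the black tab at (338,275). I'll close on it.

Emit:
carry_out([
  [0,0,0,0,0,0,0],
  [0,0,0,0,0,0,0],
  [0,0,0,0,0,0,0],
  [0,0,0,0,0,0,0],
  [0,0,0,0,0,0,0],
], squeeze=20)

```text
clock: 22.1
position: [0.4841, -0.2718, 0.0553]
ee_rot: [3.123, -0.333, 0.001]
force: [0.3, -1.4, 2.2]
width: 0.133
gripper_force: 20.0
```

Emit:
carry_out([
  [0,0,0,0,0,0,0],
  [0,0,0,0,0,0,0],
])

```text
clock: 22.3
position: [0.4841, -0.2719, 0.0553]
ee_rot: [3.123, -0.333, 0.001]
force: [-1.2, -1.8, 4.0]
width: 0.132
gripper_force: 20.0
```

Emit:
carry_out([
  [0,0,-0.14,0,0,0,0],
  [0,0,-0.14,0,0,0,0],
  [0,0,-0.14,0,0,0,0],
  [0,0,-0.14,0,0,0,0],
  [0,0,0,0,0,0,0],
])

```text
clock: 22.8
position: [0.487, -0.2584, 0.0552]
ee_rot: [3.123, -0.333, 0.001]
force: [-1.3, -3.8, 3.9]
width: 0.131
gripper_force: 20.0
```

Emit:
carry_out([
  [0,0,-0.04,0,0,0,0],
])

```text
clock: 22.9
position: [0.4871, -0.2581, 0.0553]
ee_rot: [3.122, -0.334, 0.001]
force: [-1.4, -8.2, 4.1]
width: 0.133
gripper_force: 20.0
```

Emit:
carry_out([
  [0,0,-0.04,0,0,0,0],
])

```text
clock: 23.0
position: [0.4873, -0.2573, 0.0553]
ee_rot: [3.122, -0.334, 0.001]
force: [-0.7, -6.7, 3.4]
width: 0.128
gripper_force: 20.0
```

Emit:
carry_out([
  [0,0,-0.04,0,0,0,0],
])

```text
clock: 23.1
position: [0.4875, -0.2563, 0.0553]
ee_rot: [3.122, -0.334, 0.001]
force: [-1.2, -7.1, 3.2]
width: 0.129
gripper_force: 20.0
```

Emit:
carry_out([
  [0,0,-0.04,0,0,0,0],
])

```text
clock: 23.2
position: [0.4877, -0.2554, 0.0553]
ee_rot: [3.122, -0.334, 0.001]
force: [-0.7, -6.7, 3.9]
width: 0.127
gripper_force: 20.0
```

Emit:
carry_out([
  [0,0,-0.04,0,0,0,0],
])

```text
clock: 23.3
position: [0.4879, -0.2544, 0.0553]
ee_rot: [3.122, -0.334, 0.001]
force: [-0.5, -7.6, 3.2]
width: 0.13
gripper_force: 20.0
```

Emit:
carry_out([
  [0,0,-0.04,0,0,0,0],
])

```text
clock: 23.4
position: [0.4881, -0.2536, 0.0553]
ee_rot: [3.122, -0.334, 0.001]
force: [-0.9, -8.1, 3.7]
width: 0.127
gripper_force: 20.0
```

Emit:
carry_out([
  [0,0,-0.04,0,0,0,0],
])

```text
clock: 23.5
position: [0.4883, -0.2527, 0.0553]
ee_rot: [3.122, -0.335, 0.001]
force: [-0.2, -7.9, 2.5]
width: 0.127
gripper_force: 20.0
```

Emit:
carry_out([
  [0,0,-0.04,0,0,0,0],
])

```text
clock: 23.6
position: [0.4885, -0.2519, 0.0553]
ee_rot: [3.121, -0.335, 0.001]
force: [-1.6, -7.9, 3.8]
width: 0.128
gripper_force: 20.0
```

```bash
python3 - <<'E'
from cell import arm
from h import *
import numpy as np
print(arm.observe()["force"])
d=arm.get_image("scene");np.savez("scene4.npz",**d);P=cloud(d);print(arm.observe()["force"])
i=d["pixels"][:,:,::-1][215:275,290:370];cv2.imwrite("pics/close.png",np.clip(cv2.resize(i,(800,600),interpolation=cv2.INTER_CUBIC)*2.,0,255).astype(np.uint8))
a=np.radians(-12.3);cx=np.array([np.cos(a),np.sin(a)]);cy=np.array([-cx[1],cx[0]]);o=np.array([.504,-.180])
q=P[220:284,292:366].reshape(-1,3);l=np.c_[(q[:,:2]-o)@cx,(q[:,:2]-o)@cy,q[:,2]]
for x0,x1 in((-.032,-.02),(-.012,.012)):
    m=(l[:,2]>.04)&(l[:,2]<.06)&(l[:,0]>x0)&(l[:,0]<x1)&(l[:,1]>-.06)&(l[:,1]<.02)
    print(x0,np.c_[l[m,1],l[m,2]][np.argsort(l[m,1])].__mul__(1000).round().astype(int).tolist())
E
```

```text
[-1.63622493 -7.88159797  3.81137977]
[-1.31690299 -8.15829955  2.36748852]
-0.032 [[-59, 46], [-58, 49], [-56, 41], [-55, 51], [-55, 44], [-55, 47], [-49, 46], [-46, 45], [-45, 47], [-44, 41], [-43, 46], [-42, 42], [-24, 51], [-24, 49], [-23, 50], [-23, 52], [-23, 53], [-23, 55], [-22, 44], [-22, 52], [-22, 42], [-22, 40], [-22, 55], [-22, 42], [-21, 45], [-21, 44], [-20, 55], [-20, 53], [-18, 53], [-17, 54], [-16, 46], [-16, 43], [-16, 49], [-15, 55], [-15, 53], [-14, 54], [-13, 48], [-12, 54], [-11, 53], [-10, 53], [-8, 52], [-8, 48], [-8, 55], [-7, 54], [-6, 52], [-6, 54], [-5, 55], [-3, 52], [-1, 53], [0, 54], [0, 52], [0, 55], [1, 43], [1, 50], [1, 52], [2, 46], [3, 46]]
-0.012 [[-60, 60], [-59, 47], [-58, 48], [-57, 48], [-54, 47], [-54, 48], [-52, 50], [-50, 49], [-49, 45], [-49, 48], [-47, 49], [-47, 51], [-46, 47], [-46, 49], [-45, 48], [-44, 48], [-43, 49], [-42, 49], [-41, 49], [-41, 47], [-41, 47], [-33, 46], [-32, 43], [-32, 41], [-32, 45], [-32, 48], [-31, 47], [-31, 42], [-31, 49], [-31, 42], [-31, 45], [-30, 48], [-30, 49], [-30, 49], [-30, 44], [-30, 45], [-30, 43],
[... 230 characters left out ...]
, [-20, 48], [-20, 50], [-20, 41], [-20, 49], [-19, 50], [-19, 42], [-18, 45], [-18, 51], [-16, 46], [-16, 47], [-16, 47], [-16, 45], [-15, 50], [-15, 51], [-15, 49], [-14, 47], [-14, 48], [-14, 47], [-14, 52], [-14, 50], [-13, 48], [-12, 50], [-12, 51], [-10, 47], [-10, 51], [-10, 50], [-10, 50], [-10, 51], [-10, 48], [-9, 49], [-8, 51], [-8, 49], [-7, 50], [-5, 50], [-5, 50], [-5, 47], [-3, 52], [-2, 47], [-1, 51], [-1, 47], [-1, 47], [0, 48], [0, 48], [1, 49], [1, 46], [1, 47], [1, 51], [2, 50], [2, 50], [3, 51], [3, 49], [3, 51], [4, 50], [5, 49], [5, 50], [5, 50], [7, 50], [8, 49], [8, 50], [9, 50], [9, 48], [10, 50], [11, 48], [12, 50], [12, 48], [12, 48], [12, 48], [12, 49], [14, 48]]
```

View pics/close.png

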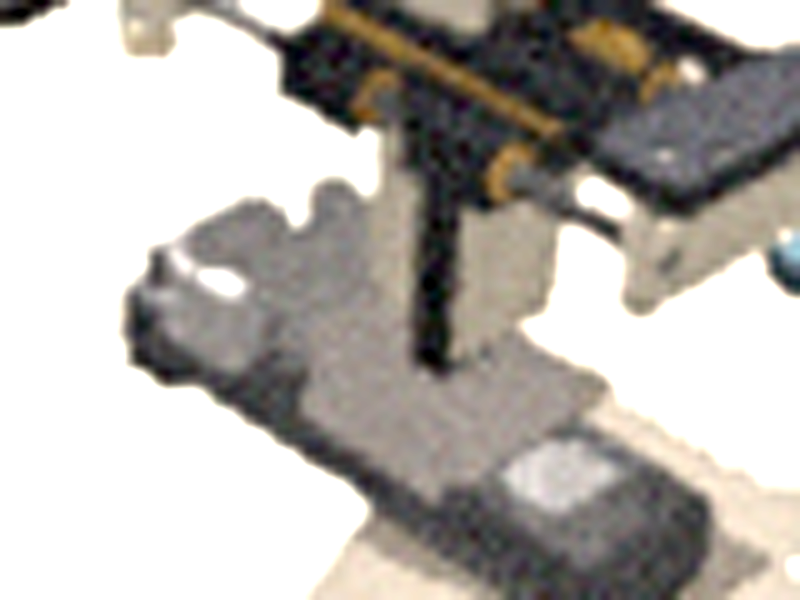

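Emit:
carry_out([
  [0,0,-0.05,0,0,0,0],
])

```text
clock: 23.75
position: [0.4887, -0.2508, 0.0553]
ee_rot: [3.121, -0.335, 0.001]
force: [-1.9, -8.9, 2.5]
width: 0.126
gripper_force: 20.0
```

Emit:
carry_out([
  [0,0,0,0,0,0,0],
  [0,0,0,0,0,0,0],
])

```text
clock: 23.95
position: [0.4888, -0.2506, 0.0553]
ee_rot: [3.122, -0.334, 0.001]
force: [-1.4, -7.5, 3.1]
width: 0.13
gripper_force: 20.0
```

Emit:
carry_out([
  [0,0,0.02,0,0,0,0],
  [0,0,0,0,0,0,0],
])

```text
clock: 24.15
position: [0.4888, -0.2506, 0.0553]
ee_rot: [3.122, -0.334, 0.001]
force: [-0.9, -6.1, 3.2]
width: 0.129
gripper_force: 20.0
```

Emit:
carry_out([
  [0.35,0,0,0,0,0,0],
  [0.35,0,0,0,0,0,0],
  [0.35,0,0,0,0,0,0],
  [0.35,0,0,-0.4,0,0,0],
  [0.35,0,0,-1,0,0,0],
  [0.35,0,0,-1,0,0,0],
  [0.35,0,0,-1,0,0,0],
  [0.35,0,0,-1,0,0,0],
])

```text
clock: 24.95
position: [0.4888, -0.2487, 0.1667]
ee_rot: [-3.124, 0.332, -0.001]
force: [1.3, -0.6, -0.6]
width: 0.351
gripper_force: 0.0
```

```bash
python3 - <<'E'
from cell import arm
from h import *
d=arm.get_image("scene");P=cloud(d)
a=np.radians(-12.3);cx=np.array([np.cos(a),np.sin(a)]);cy=np.array([-cx[1],cx[0]]);o=np.array([.504,-.180])
for nm,p in(("start",cloud(load("scene0.npz"))),("laid",cloud(load("scene3.npz"))),("now",P)):
    q=p[220:284,292:366].reshape(-1,3);l=np.c_[(q[:,:2]-o)@cx,(q[:,:2]-o)@cy,q[:,2]]
    m=(l[:,2]>.058)&(l[:,2]<.09);print(nm,"tab",m.sum(),l[m].mean(0).round(4))
    m=(l[:,2]>.035)&(l[:,2]<.047)&(abs(l[:,0])<.012)&(l[:,1]>-.06)&(l[:,1]<.02)
    for x0,x1 in((-.033,-.02),(.02,.033)):
        m=(l[:,2]>.05)&(l[:,2]<.06)&(l[:,0]>x0)&(l[:,0]<x1)&(l[:,1]>-.04)&(l[:,1]<.02)
        if m.sum():print(" head y",np.percentile(l[m,1],[3,97]).round(4),"z",np.median(l[m,2]).round(4))
E
```

```text
start tab 86 [-0.0035 -0.0973  0.0705]
laid tab 84 [-0.0032 -0.0971  0.0704]
 head y [-0.0269 -0.0058] z 0.054
 head y [-0.0282 -0.0037] z 0.0535
now tab 81 [-0.0029 -0.0752  0.0711]
 head y [-0.0238  0.0011] z 0.0532
 head y [-0.0225  0.0024] z 0.0533
```

Emit:
carry_out([
  [0.35,0,-0.95,-0.5,0,0,0],
  [0.35,0,-0.95,0,0,0,0],
  [0.35,0,-0.95,0,0,0,0],
  [0.35,0,-0.95,0,0,0,0],
  [0.35,0,-0.95,0,0,0,0],
  [0.35,0,-0.95,0,0,0,0],
  [0.35,0,-0.95,0,0,0,0],
  [0.35,0,-0.95,0,0,0,0],
])

```text
clock: 25.8
position: [0.5288, -0.0621, 0.178]
ee_rot: [-3.124, 0.332, -0.0]
force: [0.4, -0.6, 0.3]
width: 0.349
gripper_force: 0.0
```

Emit:
carry_out([
  [0.35,-0.3,-0.95,0,0,0,0],
  [0.35,-0.3,-0.95,0,0,0,0],
  [0.35,-0.3,-0.95,0,0,0,0],
  [0.35,-0.3,-0.95,0,0,0,0],
  [0.35,-0.3,-0.95,0,0,0,0],
  [0.35,-0.3,-0.95,0,0,0,0],
  [0.35,-0.3,-0.95,0,0,0,0],
  [0.35,0,0,0,0,0,0],
])

```text
clock: 26.6
position: [0.5117, 0.1146, 0.1782]
ee_rot: [-3.123, 0.323, -0.0]
force: [0.5, -0.0, 0.9]
width: 0.355
gripper_force: 0.0
```

```bash
python3 - <<'E'
from cell import arm
from h import *
a=np.radians(-12.3);cx=np.array([np.cos(a),np.sin(a)]);cy=np.array([-cx[1],cx[0]]);o=np.array([.504,-.180])
P=np.mean([cloud(arm.get_image("top")) for _ in range(6)],0)
for nm,p in(("start",cloud(load("top0.npz"))),("now",P)):
    q=p[195:250,318:402].reshape(-1,3);l=np.c_[(q[:,:2]-o)@cx,(q[:,:2]-o)@cy,q[:,2]]
    b=(l[:,2]>.02)&(l[:,2]<.1)&(abs(l[:,0])<.02);print(nm,"bed y ends",np.percentile(l[b,1],[.3,99.7]).round(4))
    m=(l[:,2]>.068)&(l[:,2]<.09);print("tab",m.sum(),l[m].mean(0).round(4),np.percentile(l[m,1],[2,98]).round(4))
    m=(l[:,2]>.043)&(l[:,2]<.058)&(abs(l[:,0])<.010)
    h,e=np.histogram(l[m,1],np.arange(-.07,.03,.003));print(list(zip((e*1000).round().astype(int).tolist(),h.tolist())))
E
```

```text
start bed y ends [-0.1409  0.0298]
tab 57 [ 0.0008 -0.0927  0.0759] [-0.099  -0.0869]
[(-70, 8), (-67, 11), (-64, 10), (-61, 3), (-58, 2), (-55, 0), (-52, 3), (-49, 8), (-46, 9), (-43, 8), (-40, 9), (-37, 0), (-34, 0), (-31, 0), (-28, 0), (-25, 0), (-22, 0), (-19, 0), (-16, 0), (-13, 0), (-10, 0), (-7, 0), (-4, 0), (-1, 6), (2, 9), (5, 9), (8, 8), (11, 11), (14, 3), (17, 1), (20, 0), (23, 0), (26, 0)]
now bed y ends [-0.1407  0.03  ]
tab 56 [ 0.0002 -0.0704  0.0759] [-0.0768 -0.0646]
[(-70, 0), (-67, 6), (-64, 9), (-61, 9), (-58, 9), (-55, 9), (-52, 10), (-49, 9), (-46, 9), (-43, 11), (-40, 9), (-37, 0), (-34, 0), (-31, 7), (-28, 9), (-25, 12), (-22, 8), (-19, 6), (-16, 9), (-13, 10), (-10, 9), (-7, 9), (-4, 8), (-1, 8), (2, 11), (5, 8), (8, 10), (11, 10), (14, 1), (17, 0), (20, 0), (23, 0), (26, 0)]
```

```bash
python3 - <<'E'
from cell import arm
from h import *
a=np.radians(-12.3);cx=np.array([np.cos(a),np.sin(a)]);cy=np.array([-cx[1],cx[0]]);o=np.array([.504,-.180])
ds=[arm.get_image("top") for _ in range(4)]
now=dict(ds[0]);now["pixels"]=np.mean([d["pixels"].astype(float) for d in ds],0);now["range_z"]=np.median([d["range_z"] for d in ds],0)
np.savez("top5.npz",**now)
ys=np.arange(-.066,.018,.001);xs=np.arange(-.010,.0101,.001)
for nm,d in(("start",load("top0.npz")),("now",now)):
    X=np.array([[*(o+x*cx+y*cy),.050] for y in ys for x in xs])
    rv,_=cv2.Rodrigues(d["R"]);px,_=cv2.projectPoints(X,rv,d["t"],d["mtx"],np.array([float(d["k1"]),0,0,0]))
    px=px.reshape(-1,1,2).astype(np.float32)
    g=cv2.remap(d["pixels"].astype(np.float32).mean(2),px,None,cv2.INTER_LINEAR).reshape(len(ys),-1).mean(1)
    z=cv2.remap(cloud(d)[:,:,2].astype(np.float32),px,None,cv2.INTER_LINEAR).reshape(len(ys),-1)
    z=np.median(z,1)*1000
    print(nm,[(int(round(y*1000)),int(i),int(round(k))) for y,i,k in zip(ys,g,z)])
E
```

```text
start [(-66, 136, 48), (-65, 136, 47), (-64, 135, 47), (-63, 133, 46), (-62, 128, 46), (-61, 114, 46), (-60, 92, 45), (-59, 75, 43), (-58, 74, 41), (-57, 85, 40), (-56, 96, 38), (-55, 103, 36), (-54, 105, 35), (-53, 107, 34), (-52, 108, 33), (-51, 107, 32), (-50, 107, 34), (-49, 107, 41), (-48, 111, 46), (-47, 115, 49), (-46, 119, 49), (-45, 120, 48), (-44, 121, 48), (-43, 121, 48), (-42, 121, 49), (-41, 120, 49), (-40, 114, 50), (-39, 100, 50), (-38, 77, 47), (-37, 62, 42), (-36, 66, 35), (-35, 85, 29), (-34, 103, 26), (-33, 115, 25), (-32, 122, 26), (-31, 125, 26), (-30, 125, 26), (-29, 124, 25), (-28, 122, 27), (-27, 120, 27), (-26, 120, 28), (-25, 121, 27), (-24, 122, 28), (-23, 123, 27), (-22, 125, 27), (-21, 128, 26), (-20, 129, 26), (-19, 128, 27), (-18, 125, 27), (-17, 123, 28), (-16, 121, 29), (-15, 122, 28), (-14, 123, 27), (-13, 125, 27), (-12, 128, 27), (-11, 131, 28), (-10, 133, 28), (-9, 132, 28), (-8, 129, 29), (-7, 126, 28), (-6, 124, 27), (-5, 122, 27), (-4, 122, 27), (-3, 124, 27), (-2, 125, 27), (-1, 122, 28), (0, 115, 32), (1, 113, 40), (2, 117, 46), (3, 122, 49),
[... 796 characters left out ...]
29, 136, 47), (-28, 143, 48), (-27, 144, 49), (-26, 145, 49), (-25, 146, 49), (-24, 146, 48), (-23, 145, 48), (-22, 141, 49), (-21, 128, 49), (-20, 102, 48), (-19, 79, 47), (-18, 73, 45), (-17, 85, 45), (-16, 96, 47), (-15, 104, 47), (-14, 110, 48), (-13, 115, 50), (-12, 120, 50), (-11, 127, 50), (-10, 133, 49), (-9, 134, 49), (-8, 129, 50), (-7, 121, 49), (-6, 114, 49), (-5, 107, 49), (-4, 101, 48), (-3, 95, 47), (-2, 89, 46), (-1, 86, 46), (0, 91, 46), (1, 110, 47), (2, 131, 48), (3, 143, 48), (4, 146, 48), (5, 148, 48), (6, 149, 48), (7, 150, 49), (8, 151, 49), (9, 152, 49), (10, 151, 49), (11, 150, 49), (12, 144, 49), (13, 126, 48), (14, 94, 46), (15, 68, 43), (16, 62, 40), (17, 68, 39)]
```

The top view directly shows that the slide front moved 22.1 mm (from -60.6 to -38.5) while the jaw face moved only 18.3 mm (from -38.6 to -20.3). The sprung jaw is therefore pushed back about 3.8 mm, or half its travel, with the waist seated and the robot clear.

```bash
python3 -c "
from cell import arm
print(arm.sign_off())"
```

```text
the job is handed in; nothing more can be done
None
```

The job is handed in: the round-waisted specimen lies flat across the bench caliper with its waist gripped, the sprung jaw is pushed back about 3.8 mm of its 8 mm, the plain bar was left in its rack seat, and the arm is clear after about 27 s.

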